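Feed a laundry tablet through the keeper's spring flap

ROBOT

A 6-joint arm with a two-finger parallel gripper is mounted at the origin on the work surface. World frame = base frame: x ahead of the robot, y to its left, z up, the work surface at z = 0. Lengths are in mm, angles in rad, forces in N, time in s.
With the tool pointing down it reaches from about 300 to 850 mm from the base axis. Payload 4.2 kg.
Tool frame: the origin (TCP) lies between the finger pads; the fingertips stand 17 mm ahead of it and the grasp point (between the pads) lies 2 mm behind it (bot.tips_ahead is the distance from the TCP to the fingertips, in mm); y points along the fingers, z is the direction in which the jaws open and shut, and the axes are right-handed (so a half turn about y gives the same grasp; the last joint's range is limited). The gripper opens to 91 mm and grips with 3 to 60 N. Pads are 32 mm wide; open, the fingers measure 118 mm over their backs; the gripper's body (76 mm by 178 mm) begins 60 mm behind the grasp point.
Start: joints at [1.274, 0.32, 1.565, -0, 1.257, -0.02], TCP at [157.137, 553.127, 230.976] pointing down, gripper open.
Joint ranges: [-3.11, 3.11], [-0.84, 2.01], [0.21, 2.61], [-1.34, 4.49], [0.05, 2.63], [-2.56, 2.56]. Speed limits (rad/s): [2.57, 2.57, 3.14, 3.14, 3.14, 3.14].

INTERFACE

Orientations are given as a unit quaternion [x, y, z, w].
In Python, from rig import bot gives the robot as it stands. Calls block until the motion is done:
- bot.movep(position, orientation): joint-space move of the TCP to a pose.
- bot.servo_line(position, ori=None, feed=150, f_stop=None): straight line of the TCP; ori=None keeps the orientation; feed is the mean speed in mm/s. With f_stop (N) it stops when the force on the tool has changed by that much, and returns True; else False.
- bot.movej(angles): joint-space move.
- bot.grip(opening, grasp_force=None): finger opening in mm; grasp_force is the grip in N (None keeps the last); returns when the fingers have stopped.
- bot.wait(seconds).
- bot.ik(position, orientation): joint angles nearest the present ones, or None.
- bot.observe(): the state.
- bot.camera(name): name is "scene" or "top" or "wrist"; returns a dict with "image" (384x512x3 uint8, blue, green, red), "K" (3x3 intrinsics, pixels), "position" and "orientation" of the camera in the world; the wrist camera has in their place "mount" (4x4, takes a point from camera to tool coordinates, whose origin is the TCP and whose axes are the tool frame's). Camera axes: x right, y down, z forward; pixel columns grow to the right and rows downward; lengths in mm; the calibration is good to about 2 mm. A picture is of the moment at which its call begins: read the wrist's pose just before it. There is no depth.
A pose or a line that the arm cannot do raises bot.PlanningError and nothing moves.
- bot.close_job(): hands the job in, once; it reports no verdict.
The state is a dict: "t": time; "joint_positions": joint angles; "joint_velocities": joint speeds; "tau": joint torques, N m; "position": TCP position; "tcp_rot": TCP orientation; "ft_force": force on the tool from outside, world axes, zero at the start; "ft_torque": the same for the moment, N m; "opening": finger opening in mm.
Only numpy, scipy, OpenCV 4.12 (cv2) and the standard library are available. Lean on these libraries where they do the work, as an engineer would, in place of code of your own. Each camera call takes 0.05 s, during which the arm holds its last target. There are 200 camera calls.

TASK

Put the laundry tablet away in the keeper with your fingertips: push the sprung flap open with one finger and keep it open, and with the other finger push the tablet along the porch and through the doorway until it drops into the well, then draw the fingers out so that the flap swings shut behind it. The tablet crumbles easily, so do not pick it up, squeeze it hard, or let it push or be struck by the flap. Leave the other things on the board where they are.

Things in the scene. Friction and masses are not known exactly. Their poses are not given: they have to be found in the camera images.
- keeper: Fixed grey enamelled steel keeper, open on top, 274 mm long (x), 120 wide (y). Origin on the board under the middle of the doorway; +x points through the doorway into the well, z up. Its porch is a flat step from x = -130 to 0 mm, y = -60 to 60, top 50 mm above the board, with an 8 mm high, 4 mm thick lip along each side, open in front (-x)
- doorway (a point): The middle of the doorway's sill, the porch's end: x = 0, y = 0, z = 50 mm in the keeper's frame, same axes. The doorway is 104 mm wide (y = -52 to 52); its jambs rise to 90 mm above the board and nothing crosses its top
- well_floor (a point): The middle of the well's floor: x = 70, y = 0, z = 4 mm in the keeper's frame, same axes. The well runs from x = 0 to 140 mm, y = -56 to 56; its floor is 46 mm below the porch; its walls are 4 mm thick, rise to 90 mm above the board and are open on top
- flap_hinge (a point): The flap's upright hinge line at the left jamb (keeper +y): x = 0, y = 50 mm, here at porch height (z = 50 mm in the keeper's frame); same axes as the keeper
- flap (a joint): The flap's opening angle in rad: 0 shut across the doorway, up to 1.5 swung into the well (towards keeper +x, about the left jamb). A steel plate 95 mm wide, 3 mm thick, from 4 to 39 mm above the porch. A spring always closes it: 0.2 N m at 0 rising to 0.5 N m at 1.5 rad: about 4 N to push it open at its middle. It opens inward only
- tablet: The tablet: a white pressed laundry tablet, 40 x 40 mm and 22 mm thick, about 45 g, with a short groove in its top, lying flat on the porch. Origin at the centre of its underside, z up through its thickness, x and y along its sides
- tablet_mid (a point): The middle of the tablet, 11 mm above its underside
- scoop: Bystander: purple plastic measuring scoop lying along its x, 135 mm long, 50 mm wide, 30 mm high; origin under its middle
- peg: Bystander: clear plastic clothes peg lying along its x, 75 x 11 x 16 mm; origin under its middle
- jar: Bystander: small glass jar with a metal cap, diameter 52 mm, 70 mm high; origin under its middle
- tin: Bystander: round white enamel-look tin with a lid and a small knob, diameter 106 mm, 119 mm high; origin under its middle
- dispenser: Bystander: closed glass dispenser with a press pump, diameter 68 mm, 167 mm high; origin under its middle
- brush: Bystander: a small brush lying along its x; origin under it
Mind the look-alikes: they are no part of the job. Of the things like the tablet, leave any that is orange or purple; of the rest the smaller one is meant.

How it is judged:
By the outcome, as a careful person would: the job done as asked, in the order asked, and still so for the second after the job is handed in, with the robot touching nothing.
It also fails if it takes over 35 s, if anything falls off the work surface, if the arm or the gripper's body presses on something with over 40 N, if the wrist force passes 120 N, or if a joint passes its speed limit or range.

## Working session

There is one attempt and no reset: what is moved stays moved. The work goes in short steps, each a Python script; the robot and the scene stay as the last script left them, time stands still between calls to the robot, and variables do not carry over. Pictures are saved under pics/ and viewed, about 8 in all and at most 12, crops included, and the job is handed in when it is done.

```bash
ls; mkdir -p pics; python3 - <<'E'
from rig import bot
import cv2,numpy as np
for n in("scene","top"):
    c=bot.camera(n); cv2.imwrite(f"pics/{n}0.png",c["image"]); print(n,c["K"],c["position"],c["orientation"])
print(bot.observe())
E
```

```text
pics
scene [[367.97874148   0.         256.25458543]
 [  0.         367.97874148 187.98070579]
 [  0.           0.           1.        ]] [791.20730191 411.32394531 689.49566385] [ 0.28824629  0.90713909 -0.29459211 -0.08501908]
top [[434.14950586   0.         249.16959302]
 [  0.         434.14950586 195.9135005 ]
 [  0.           0.           1.        ]] [439.95565037  34.17906859 985.37890479] [ 0.71108318 -0.69997455  0.04626764 -0.04749373]
{'t': 0.1, 'joint_positions': array([ 1.27400069e+00,  3.20233746e-01,  1.56556287e+00, -1.13340158e-05,
        1.25741555e+00, -2.00005507e-02]), 'joint_velocities': array([ 0.00031688, -0.00202476, -0.00284676, -0.00022273, -0.00043485,
        0.0017084 ]), 'tau': array([ 2.84924845e-04, -4.13330197e+01, -2.32514387e+01,  7.29529560e-02,
        4.22882347e-02, -7.61173260e-05]), 'position': array([157.00837864, 552.69683341, 230.19876009]), 'tcp_rot': array([ 0.70091162, -0.09763503,  0.09746192, -0.69977959]), 'ft_force': array([-0.38000993, -0.90971509,  1.22508799]), 'ft_torque': array([-0.03501105, -0.01912033,  0.00690952]), 'opening': 91.12474797940237}
```

View pics/scene0.png

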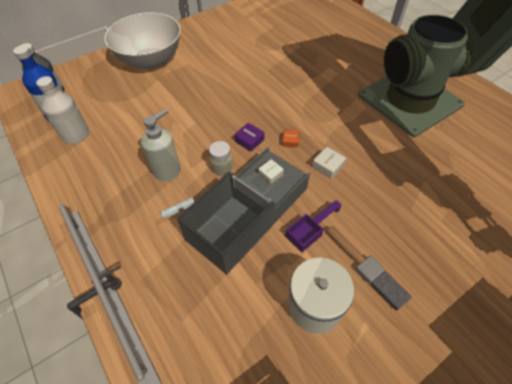

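View pics/top0.png

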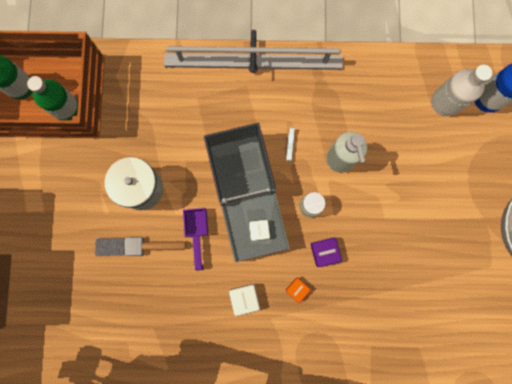

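In both views, the things that could be taken for the tablet are:

| Thing | top (pixel) | scene (pixel) |
|---|---|---|
| White, on the porch | (260,230) | (271,170) |
| Larger white, on the board | (245,300) | (329,162) |
| Purple | (326,252) | (249,137) |
| Orange | (298,290) | (290,138) |

I choose the smaller white one on the porch, and will check it in close crops.

```bash
python3 - <<'E'
import cv2,numpy as np
def crop(n,x0,x1,y0,y1,s,o):
    im=cv2.imread(f"pics/{n}0.png")[y0:y1,x0:x1]
    im=cv2.resize(im,None,fx=s,fy=s,interpolation=cv2.INTER_CUBIC)
    im=np.uint8(255*(im/255.)**0.6)
    for v in range((x0+9)//10*10,x1,10):
        cv2.line(im,((v-x0)*s,0),((v-x0)*s,5),(0,255,255),1)
        cv2.putText(im,str(v),((v-x0)*s,15),0,.35,(0,255,255))
    for v in range((y0+9)//10*10,y1,10):
        cv2.line(im,(0,(v-y0)*s),(5,(v-y0)*s),(0,255,255),1)
        cv2.putText(im,str(v),(6,(v-y0)*s+4),0,.35,(0,255,255))
    cv2.imwrite(o,im)
crop("top",195,305,120,265,4,"pics/tc.png")
crop("scene",170,320,142,272,5,"pics/sc.png")
E
```

```text
(no output)
```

View pics/tc.png

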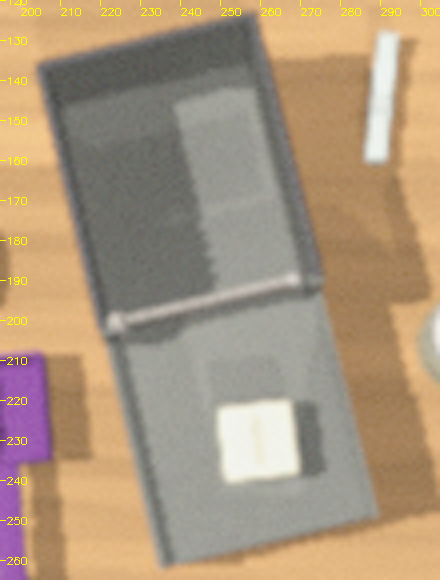

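View pics/sc.png

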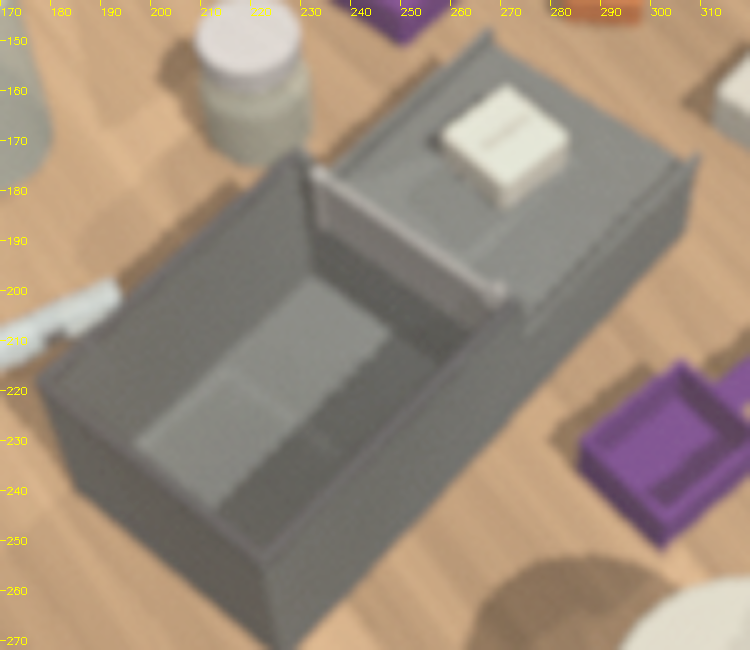

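```bash
cat > geo.py <<'E'
import numpy as np
from scipy.spatial.transform import Rotation as R
from scipy.optimize import least_squares
CAM={"scene":([[367.97874148,0,256.25458543],[0,367.97874148,187.98070579],[0,0,1]],[791.20730191,411.32394531,689.49566385],[0.28824629,0.90713909,-0.29459211,-0.08501908]),
"top":([[434.14950586,0,249.16959302],[0,434.14950586,195.9135005],[0,0,1]],[439.95565037,34.17906859,985.37890479],[0.71108318,-0.69997455,0.04626764,-0.04749373])}
def proj(n,P):
    K,p,q=CAM[n]; c=R.from_quat(q).inv().apply(np.atleast_2d(P)-p)@np.array(K).T
    return c[:,:2]/c[:,2:]
def pose(v,L): return R.from_euler('z',v[3]).apply(L)+v[:3]
def fit(obs,v0):
    f=lambda v:np.concatenate([(proj(n,pose(v,np.array(L,float)))-px).ravel() for n,L,px in obs])
    s=least_squares(f,v0); return s.x,f(s.x).reshape(-1,2)
E
python3 - <<'E'
from geo import *
T=lambda *p:[(195+a/4,120+b/4) for a,b in p]; S=lambda *p:[(170+a/5,142+b/5) for a,b in p]
C=[(144,60,90),(144,-60,90),(-130,60,58),(-130,-60,58)]
o=[("top",C,T((38,65),(258,12),(163,567),(380,515))),("scene",C,S((262,560),(40,380),(697,157),(490,32)))]
v,r=fit(o,[450,30,0,0.2]); print("keeper",v.round(3),"\n",r.round(1))
kv=v
h=20;D=[(h,h,0),(h,-h,0),(-h,-h,0),(-h,h,0)]
tt=T((217,405),(290,398),(300,472),(225,482)); ss=S((505,182),(442,135),(507,85),(570,138))
v,r=fit([("top",D,tt),("scene",D,ss)],[400,30,70,kv[3]]); print("tablet top",v.round(3),"\n",r.round(1))
for n,p in(("top",tt),("scene",ss)):
    w,r=fit([(n,D,p)],[*v[:2],72,v[3]]); print(n,w.round(2))
print("tablet in keeper",R.from_euler('z',-kv[3]).apply(v[:3]-kv[:3]).round(1), v[3]-kv[3])
print("hinge,edge px", proj("top",pose(kv,[(0,50,89),(0,-45,89)])),proj("scene",pose(kv,[(0,50,89),(0,-45,89)])))
E
```

```text
keeper [ 5.61051e+02  3.98700e+01 -6.05200e+00  2.56000e-01] 
 [[-0.2  0.9]
 [-0.6  1.2]
 [-0.9  1.3]
 [-0.5  0.8]
 [-0.9  1. ]
 [-1.8  0.2]
 [-0.4 -0.1]
 [-1.3 -1.2]]
tablet top [4.89119e+02 1.51080e+01 6.73810e+01 1.33000e-01] 
 [[-0.9  1. ]
 [-0.4  0.5]
 [-0.6  0.9]
 [-0.7  0.6]
 [-1.1  0.8]
 [-1.3 -0.5]
 [-0.9 -0.2]
 [-0.7 -0.5]]
top [4.9107e+02 1.3640e+01 6.0290e+01 1.3000e-01]
scene [4.7674e+02 2.5100e+00 4.5230e+01 1.3000e-01]
tablet in keeper [-75.9  -5.7  73.4] -0.12322383830832564
hinge,edge px [[224.46651705 201.21252477]
 [268.47568822 190.52804617]] [[268.01291962 201.00775164]
 [232.62759251 176.65806085]]
```

The pictures show a dark keeper with its well towards the top of the top view and the hinge knob at top (222,200). The small white tablet lies on the porch, about (-76,-6) in the keeper frame and 73 mm high (72 expected). Its top is clearly smaller than the board's white block, so the choice holds. The whole fit sits about 6 mm low, so I'll refine it with the wrist camera from two places.

```bash
cat > act.py <<'E'
from rig import bot
import numpy as np
from scipy.spatial.transform import Rotation as R
def ori(yaw,s=1):
    z=s*np.array([np.cos(yaw),np.sin(yaw),0]); y=np.array([0,0,-1.]); x=np.cross(y,z)
    return R.from_matrix(np.array([x,y,z]).T).as_quat()
def k2w(K,p): return R.from_euler('z',K[3]).apply(p)+np.array(K[:3])
E
python3 - <<'E'
from act import *
import cv2,json
K=[561,40,0,.256]
print("start tool axes",R.from_quat(bot.observe()["tcp_rot"]).as_matrix().round(2).tolist())
for s in(1,-1):
    for p in((-60,4,330),(-60,4,72)): print(s,bot.ik(k2w(K,p),ori(K[3],s)))
s=min((1,-1),key=lambda s:abs((bot.ik(k2w(K,(-60,4,330)),ori(K[3],s)) if bot.ik(k2w(K,(-60,4,330)),ori(K[3],s)) is not None else [9]*6)[5]))
out=[]
for i,p in enumerate(((-110,-40,330),(-50,40,330))):
    bot.movep(k2w(K,p),ori(K[3],s)); bot.wait(.2)
    o=bot.observe(); c=bot.camera("wrist"); cv2.imwrite(f"pics/w{i}.png",c["image"])
    out.append(dict(p=list(o["position"]),q=list(o["tcp_rot"]),K=np.array(c["K"]).tolist(),M=np.array(c["mount"]).tolist()))
    im=cv2.resize(c["image"],None,fx=1.5,fy=1.5,interpolation=cv2.INTER_CUBIC); im=np.uint8(255*(im/255.)**.6)
    for v in range(0,512,20): cv2.putText(im,str(v),(int(v*1.5),10),0,.33,(0,255,255)); cv2.line(im,(int(v*1.5),12),(int(v*1.5),16),(0,255,255))
    for v in range(20,384,20): cv2.putText(im,str(v),(0,int(v*1.5)+4),0,.33,(0,255,255)); cv2.line(im,(22,int(v*1.5)),(26,int(v*1.5)),(0,255,255))
    cv2.imwrite(f"pics/w{i}b.png",im)
json.dump(out,open("w.json","w")); print("s",s,o["t"],out)
E
```

```text
start tool axes [[0.96, -0.0, 0.27], [-0.27, -0.0, 0.96], [-0.0, -1.0, -0.0]]
1 [ 3.41940485e-02  1.55899904e-01  1.53811404e+00 -4.44089210e-16
  1.44757871e+00 -2.21805952e-01]
1 [ 3.41940485e-02  3.69142626e-01  1.94780881e+00 -4.44089210e-16
  8.24641217e-01 -2.21805952e-01]
-1 None
-1 None
s 1 3.3917 [{'p': [np.float64(464.7737233100323), np.float64(-26.05311411550123), np.float64(329.8664310658394)], 'q': [np.float64(0.5599757659556457), np.float64(-0.43192270319040804), np.float64(0.43169848822498214), np.float64(-0.5599163645361186)], 'K': [[334.8674323707447, 0.0, 255.4939496494736], [0.0, 334.8674323707447, 191.13372334507562], [0.0, 0.0, 1.0]], 'M': [[-0.000503989862909932, 0.9579630235486166, 0.2868912538015218, -82.36305032624244], [0.0012251083341508608, -0.28689048345428664, 0.9579626034522087, -154.5552306538286], [0.9999991225515079, 0.0008342763072139476, -0.0010290185885314918, 1.334750909144422], [0.0, 0.0, 0.0, 1.0]]}, {'p': [np.float64(502.2424948519182), np.float64(65.1820518262026), np.float64(330.19998021497344)], 'q': [np.float64(0.5594812773948004), np.float64(-0.4323118331670951), np.float64(0.43256413656177717), np.float64(-0.5594420853930746)], 'K': [[334.8674323707447, 0.0, 255.4939496494736], [0.0, 334.8674323707447, 191.13372334507562], [0.0, 0.0, 1.0]], 'M': [[-0.0005043583647755098, 0.9579622784127857, 0.2868937412367564, -82.36568796101271], [0.0012261826544974683, -0.2868929696124271, 0.9579618575199433, -154.55516431816773], [0.9999991210489823, 0.0008349402051645597, -0.0010299398604332775, 1.3333169269739154], [0.0, 0.0, 0.0, 1.0]]}]
```

View pics/w0b.png

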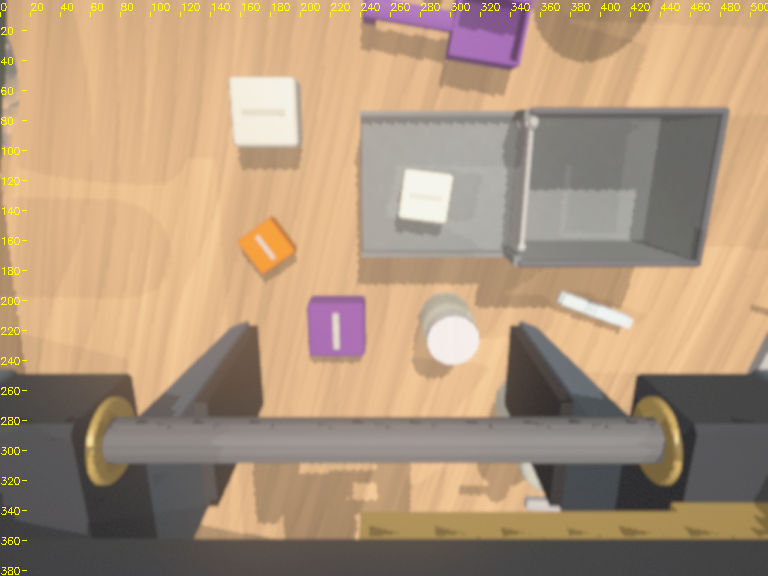

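View pics/w1b.png

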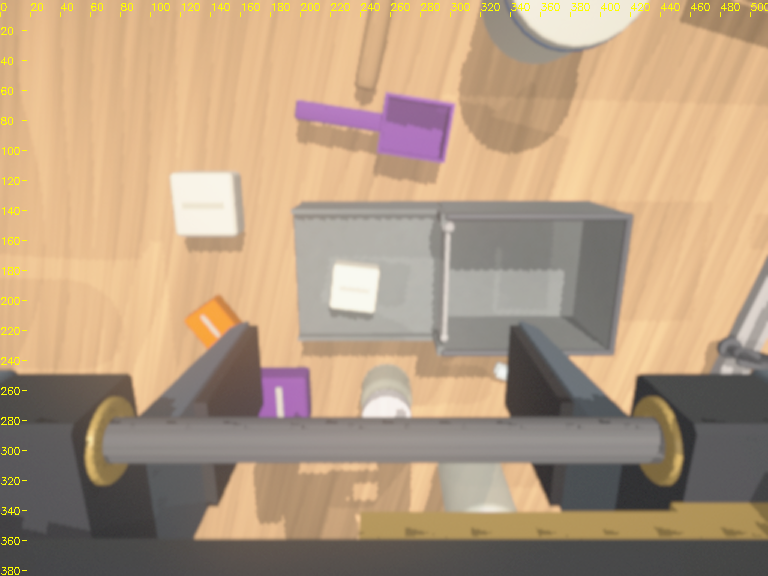

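```bash
cat >> geo.py <<'E'
import json
try:
    for i,o in enumerate(json.load(open("w.json"))):
        Rt=R.from_quat(o["q"]); M=np.array(o["M"])
        CAM[f"w{i}"]=(o["K"],Rt.apply(M[:3,3])+o["p"],(Rt*R.from_matrix(M[:3,:3])).as_quat())
except FileNotFoundError: pass
E
python3 - <<'E'
from geo import *
import cv2
W=lambda *p:np.array(p)/1.5
C=[(144,60,90),(144,-60,90),(-130,60,58),(-130,-60,58)]
a=("w0",C,W((728,109),(700,265),(361,112),(360,255))); b=("w1",C,W((631,215),(613,353),(294,210),(301,340)))
kv,r=fit([a,b],[561,40,0,.256]); print("keeper",kv.round(3),"\n",r.round(1).tolist())
for o in(a,b): print(o[0],fit([o],kv)[0].round(3))
print("cam pos",CAM["w0"][1],CAM["w1"][1])
h=20;D=[(h,h,0),(h,-h,0),(-h,-h,0),(-h,h,0)]
a=("w0",D,W((453,174),(446,221),(399,217),(405,170))); b=("w1",D,W((380,266),(375,312),(330,304),(334,262)))
v,r=fit([a,b],[489,15,72,.13]); print("tab",v.round(3),r.round(1).tolist())
print("in keeper",R.from_euler('z',-kv[3]).apply(v[:3]-kv[:3]).round(1), v[3]-kv[3])
# overlay check at enlarged scale
ims=[]
for i,(x,y) in enumerate(((235,65),(190,130))):
    im=cv2.imread(f"pics/w{i}.png"); s=3; 
    im=cv2.resize(im,None,fx=s,fy=s,interpolation=cv2.INTER_CUBIC); im=np.uint8(255*(im/255.)**.6)
    f=lambda P:np.int32((proj(f"w{i}",P)+.5)*s-.5)
    for L,c in((C,(0,255,255)),([(0,50,89),(0,-45,89),(0,52,90),(0,-52,90),(0,0,50)],(0,0,255))):
        for q in f(pose(kv,np.array(L,float))): cv2.circle(im,tuple(map(int,q)),3,c,1)
    cv2.polylines(im,[f(pose(v,np.array(D,float)))],True,(0,0,255),1)
    ims.append(im[y*s:(y+115 if i==0 else y+110)*s,x*s:(x+255)*s][:297])
cv2.imwrite("pics/ov.png",np.vstack(ims))
E
```

```text
keeper [ 5.63624e+02  4.30820e+01 -2.11000e+00  2.58000e-01] 
 [[-0.3, 0.1], [-0.9, 0.3], [0.3, -0.4], [2.1, 1.1], [0.8, -0.7], [-0.2, 0.4], [-1.0, -0.5], [-0.9, -0.1]]
w0 [ 5.62572e+02  4.32910e+01 -1.21000e-01  2.57000e-01]
w1 [ 5.64668e+02  4.22610e+01 -4.65800e+00  2.59000e-01]
cam pos [445.17812138  53.92493903 484.43776198] [482.73910423 145.26627761 484.72932254]
tab [4.9035e+02 1.7060e+01 6.3690e+01 1.4600e-01] [[-0.1, -0.0], [-0.2, 0.8], [-0.3, -0.0], [-0.4, -1.1], [0.2, 0.5], [0.3, -1.2], [0.4, 1.0], [0.2, -0.1]]
in keeper [-77.5  -6.4  65.8] -0.11212530959955178
```

View pics/ov.png

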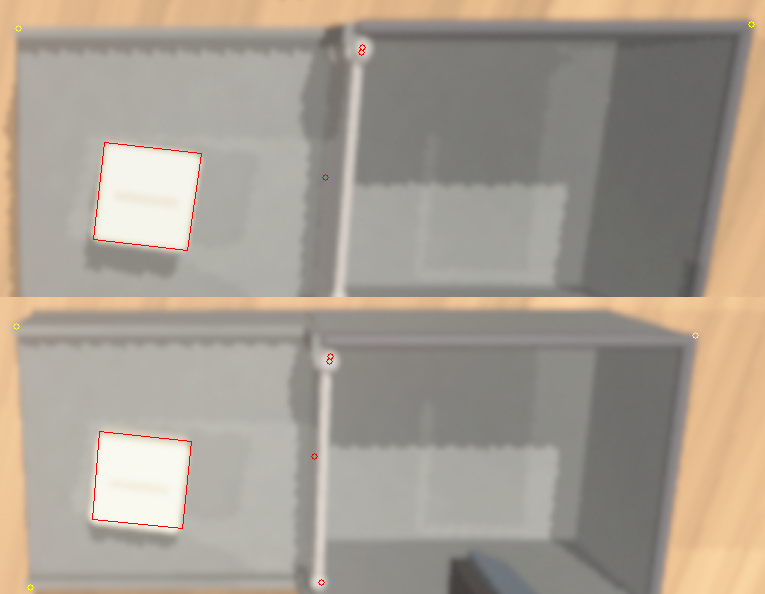

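The overlay fits both views and the keeper's scale. The keeper is at about (563,43) with yaw 0.258, and the tablet is at about (-77,-6) in the keeper frame, turned by -0.11. The two-view tablet top reads about 66–73 mm above the keeper (72 expected).

My plan is to set the jaw axis along keeper x, so the leading finger's back opens the flap and the trailing pad pushes the tablet. The tips will run 5.5 mm above the porch.

```bash
cat >> act.py <<'E'
K=[563,43,0,.258]; Q=ori(.258); Z=72.5; Y=4
def st(m):
    o=bot.observe(); p=R.from_euler('z',-K[3]).apply(o["position"]-np.array(K[:3]))
    print(m,"t",round(o["t"],2),"k",p.round(1),"F",R.from_euler('z',-K[3]).apply(o["ft_force"]).round(1),"open",round(o["opening"],1))
def line(x,z=Z,feed=40,f=None):
    r=bot.servo_line(k2w(K,(x,Y,z)),ori=Q,feed=feed,f_stop=f); st(f"->{x},{z} stop={r}"); return r
E
python3 - <<'E'
from act import *
import cv2
print(bot.tips_ahead)
bot.grip(91,60)
bot.movep(k2w(K,(-70,Y,150)),Q); st("above")
if not line(-70,Z,80,8):
    bot.wait(.1); st("down")
    r=line(-5,Z,35,30)
    st("half")
cs=bot.camera("scene")["image"][120:290,160:330]; ct=bot.camera("top")["image"][110:280,180:350]
cv2.imwrite("pics/mid.png",cv2.resize(np.hstack([cs,ct]),(800,400),interpolation=cv2.INTER_CUBIC))
E
```

```text
17.0
above t 4.42 k [-68.7   3.8 151.1] F [0.4 0.9 1.1] open 91.1
->-70,72.5 stop=False t 5.54 k [-69.6   3.9  73. ] F [-0.4 -0.7  0. ] open 91.0
down t 5.64 k [-69.6   3.9  73. ] F [ 0.5 -0.3  0.3] open 91.5
->-5,72.5 stop=False t 7.65 k [-8.6  3.3 71.1] F [-7.6 -4.4  0.2] open 90.6
half t 7.65 k [-8.6  3.3 71.1] F [-7.6 -4.4  0.2] open 90.6
```

View pics/mid.png

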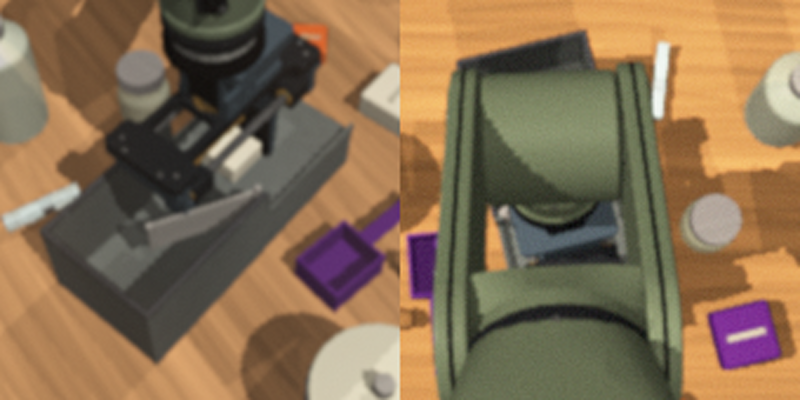

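The flap is held about 60° open by the leading finger's back. The tablet sits straight against the trailing finger at crop (235,155), clear of the flap. I'll go on with the push.

```bash
python3 - <<'E'
from act import *
import cv2
line(38,Z,35,30); bot.wait(.4); st("end")
cs=bot.camera("scene")["image"][120:290,160:330]; w=bot.camera("wrist")["image"]
cv2.imwrite("pics/end.png",np.hstack([cv2.resize(cs,(400,400),interpolation=cv2.INTER_CUBIC),cv2.resize(w[100:300,150:350],(400,400))]))
E
```

```text
->38,72.5 stop=False t 9.12 k [37.7  3.8 72.2] F [-1.1 -3.8 -2.1] open 91.0
end t 9.53 k [38.   4.  72.4] F [-1.9 -4.8 -4.4] open 90.8
```

View pics/end.png

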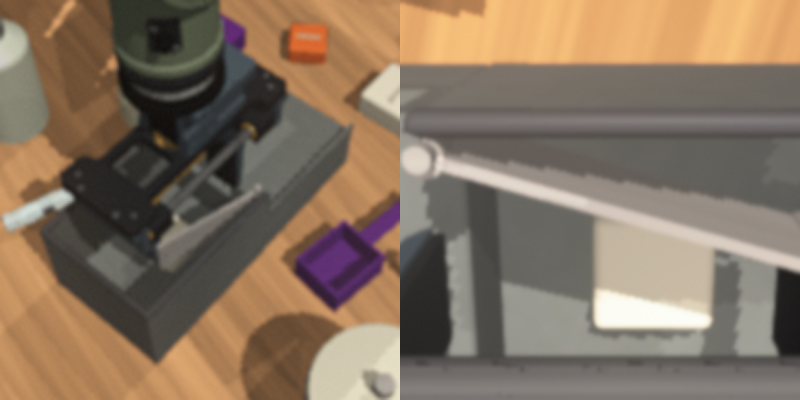

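The tablet has dropped and lies flat on the well floor at wrist crop (650,270), and the flap is still held. Now I withdraw along the porch, then lift away and check.

```bash
python3 - <<'E'
from act import *
import cv2
line(-72,Z,45); bot.wait(.1); st("out")
line(-72,180,100)
bot.movep(k2w(K,(-110,-40,330)),Q); bot.wait(.3); st("up")
w=bot.camera("wrist")["image"]; s=bot.camera("scene")["image"]; t=bot.camera("top")["image"]
cv2.imwrite("pics/fin.png",np.hstack([cv2.resize(w[:220,150:512],(430,261)),cv2.resize(s[100:310,150:410],(370,261))]))
# have the bystanders moved? scene difference against the first picture
d=cv2.absdiff(s,cv2.imread("pics/scene0.png")).max(2); n,_,b,_=cv2.connectedComponentsWithStats((d>50).astype(np.uint8)); print([x.tolist() for x in b[1:] if x[4]>8])
E
```

```text
->-72,72.5 stop=False t 12.22 k [-71.8   4.   72.5] F [ 0.4 -0.4 -0.6] open 90.9
out t 12.32 k [-71.9   4.   72.5] F [ 0.3  0.7 -0.4] open 90.6
->-72,180 stop=False t 13.54 k [-72.5   4.1 179.4] F [-0.9 -0.4  0.3] open 91.1
up t 14.53 k [-110.1  -39.6  328.6] F [-0.  -0.2 -0.3] open 91.0
[[148, 0, 172, 134, 8371], [452, 7, 11, 14, 58], [388, 17, 29, 26, 259], [314, 34, 83, 42, 1107], [440, 36, 27, 12, 99], [455, 46, 11, 19, 68], [438, 47, 74, 66, 1665], [338, 60, 10, 8, 40], [302, 67, 210, 191, 6398], [259, 159, 24, 21, 290], [220, 210, 23, 21, 295]]
```

View pics/fin.png

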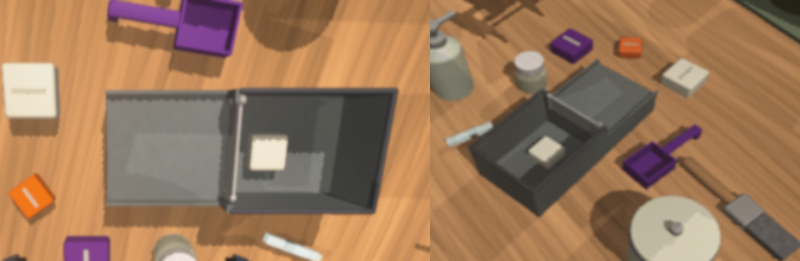

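The tablet is flat in the well at (268,152), the flap is shut, the other things are where they were and the robot is clear.

```bash
python3 -c "
from rig import bot
print(bot.close_job(), bot.observe()['t'])"
```

```text
the job is handed in; nothing more can be done
the job is handed in; nothing more can be done
```

The tablet is in the keeper's well and the job is handed in, at about 14.5 s of the 35 s allowed. The back of the leading finger pushed the flap open and held it. The trailing finger pushed the tablet along the porch and over the sill, and then I drew the fingers out along the porch and lifted clear.

**Last checks:**
- **Result:** the final wrist and scene pictures show the tablet lying flat on the well floor with the flap shut.
- **Other things on the board:** in those pictures they look to be where they were. I judged this by eye, because the image difference mostly showed the arm and its shadow.
- **Forces:** readings stayed under about 10 N at every point I sampled, and the robot was about 330 mm up with nothing touching it at the end.

**Disagreements:**
- **Height measurements:** the camera fits disagreed by a few mm. The keeper's base read 2–6 mm below the board, and the tablet's top read 66–73 mm above it where 72 was expected. I used the stated board and porch heights for z.
- **Arm position:** the arm lagged its target by about 3.6 mm at the halfway stop, while pushing the flap.

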